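# Gauge the cassette bay and show the rod

### The arm

A 7-joint arm with a two-finger parallel gripper is mounted at the origin on the work surface. World frame = base frame: x ahead of the robot, y to its left, z up, the work surface at z = 0. Lengths are in m, angles in rad, forces in N, time in s.
With the tool pointing down it reaches from about 0.4 to 0.85 m from the base axis. Payload 10.4 kg.
Tool frame: the origin (TCP) lies on the front face of the gripper's body, between the roots of the fingers; the fingertips stand 70 mm ahead of it and the grasp point (between the pads) lies 51 mm ahead of it; z points along the fingers, y is the line along which they close (so a half turn about z gives the same grasp; the last joint's range is limited). The gripper opens to 87 mm and grips with 3 to 60 N. Pads are 19 mm wide; open, the fingers measure 117 mm over their backs; the gripper's body (75 mm by 190 mm) begins 51 mm behind the grasp point.
Start: joints at [-1.189, 0.332, -0.065, 1.46, 0.022, 1.35, -0.088], TCP at [0.246, 0.575, 0.292] pointing down, gripper open.
Joint ranges: [-2.6, 2.6], [-0.5, 2.12], [-1.47, 1.34], [0.16, 2.42], [-1.27, 4.41], [0.06, 2.06], [-2.6, 2.6]. Speed limits (rad/s): [2.22, 2.22, 2.79, 2.79, 3.14, 3.14, 3.14].

### API

Orientations are given as [roll, pitch, yaw] about the fixed x, y, z axes, in that order (R = Rz(yaw) Ry(pitch) Rx(roll)).
In Python, from rig import env gives the robot as it stands.
- The arm moves only by the shell command python3 nudge.py 'ROWS' [OPENING] [FORCE]. ROWS is a JSON list of rows, 1 to 5 of them, each of 4 numbers: dx, dy, dz in m, then a turn about the tool's z in rad; each row is the pose to reach, as a shift and turn from the pose commanded when the command began, along the tool's axes at that moment; what a row does not reach only later rows make up. A row lasts 1/12 s, in which the tool goes at most 0.0417 m and 0.125 rad, less where a joint would pass 70% of its speed; a pose out of reach is approached as far as the arm can. OPENING is the opening from 0.0 (shut) to 1.0 (fully open), set as the command begins (- or left out keeps the last). The fingers move at their own pace and stop on an object; FORCE is the grip in N (left out, the last holds). Time passes only in rows, so rows that do not move let the fingers close. It prints the time, the measured TCP pose, the force, the opening and the grip force at its end.
- env.sense(): the state, without advancing time (a new reading comes with each control period).
- env.get_image(name): name is "scene" or "top" or "wrist"; returns the picture (480x640x3 uint8, red, green, blue); there is no depth.
- env.camera_model(name): a dict with "camera_matrix" (3x3 intrinsics, pixels), "rvec" (rotation vector, rad) and "tvec" (3), from world to camera coordinates, as OpenCV has them. Camera axes: x right, y down, z forward; pixel columns grow to the right and rows downward; lengths in m; the calibration is good to about 2 mm. A picture is of the moment at which its call begins: read the wrist's pose just before it. camera_model takes no time and is no camera call; for the wrist camera it gives the pose at the moment of the call.
- env.finish_job(): hands the job in; it is judged then, once.
The state is a dict: "t": time; "joints": joint angles; "qvel": joint speeds; "tau": joint torques, N m; "ee_pos": TCP position; "orientation": TCP orientation; "force": force on the tool from outside, world axes, zero at the start; "torque": the same for the moment, N m; "gripper_width": opening from 0.0 (shut) to 1.0 (fully open); "grip_force": force on a finger pad.
Only numpy, scipy, OpenCV 4.12 (cv2) and the standard library are available. Lean on these libraries where they do the work, as an engineer would, in place of code of your own. Each camera call takes 0.05 s, during which the arm holds its last target. There are 200 camera calls.

### The job

Take the stray blue cassette out of the drawer bay and put it in the grey tote, so the steel divider is free to move. Then pick up the gauge rod, push it through the guide tube so that it drives the divider along until the rod's collar stops fully against the tube, and draw it out clear of the tube, leaving the divider where the rod has set it. Last, present the rod for reading: hold it still and level, its tip about 3 cm above the middle of the white-topped reading plinth, and finish while still holding it there with the gripper alone carrying it; leave the things on the rim alone.

Things in the scene. Friction and masses are not known exactly. Their poses are not given: they have to be found in the camera images.
- insert: fixed pale ash drawer insert, 280 (x) by 172 (y) mm, 45 mm high, local x -105..175, y -85..87. Origin on the table under the middle of its open bay (inner x -60..60, y -75..75, floor z = 10 mm). The bay's front wall (y 75..87, x -70..70) is 65 mm high and carries the guide tube. Beyond the bay on +x: a fixed row of blue cassettes, then the far rim; on -x: the near rim with the plinth
- insert_mouth (a point): centre of the guide tube's outer mouth: local (0, 117, 45) mm of the insert, axes as the insert. Steel tube, outer diameter 26 mm, bore 15 mm, 42 mm long; its bore runs level towards the insert's -y and opens into the bay at local y = 75 mm
- plinth_top (a point): centre of the top face of the reading plinth: local (-87.5, 0, 72) mm of the insert, axes as the insert. A block 30 by 30 mm standing 27 mm above the near rim, white top with short black lines
- divider (a joint): travel in m of the upright stainless divider (112 wide, 4 thick, top at about 62 mm) across the bay towards the insert's -y, range 0 to 0.1. At value q its face towards the tube is at local y = 40 mm - q; it starts at 0 to 0.03 m. Stays where it is left; about 1.5 N (2 N at 40 mm/s) moves it. The fully seated rod leaves it at about 0.073
- divider_face (a point): point on the divider's face towards the tube, on the tube's axis
- cassette: loose sky-blue cassette lying flat on the bay floor behind the divider, 28 (x) by 40 (y) by 8 (z) mm, about 14 g. Origin at the centre of its underside; x is the short side
- rod: gauge rod lying level on its rest along its own y axis, about 150 g. Origin on the axis at the collar's stop face. Towards -y: steel shaft, 10 mm diameter, 150 mm long, the last 8 mm tapered to 5 mm. Towards +y: steel collar, 28 mm diameter, y 0..8, then a black square handle 18 by 18 mm, y 8..98. z is up; axis 45 mm above the table
- rod_tip (a point): centre of the rod's free end, rod local (0, -150, 0) mm
- rod_grip (a point): point on the handle's axis to grip, rod local (0, 42, 0) mm; the gripper closes along the rod's x
- rest: fixed ash rest, base 50 by 185 by 8 mm. Origin on the table under the rod's collar stop face, axes as the rod as it starts. Two notched posts, 14 mm thick in y: at y = -70 mm (top 52 mm, under the shaft) and at y = 88 mm (top 48 mm, under the handle's end); the rod lifts straight up
- tote: fixed grey open tote, 110 (x) by 100 (y) by 45 mm high, walls 4 mm; origin under its centre
- puller: loose black phenolic knob puller, 26 mm diameter, 36 mm high, standing on the far rim (local x 115..175, top 45 mm); leave alone. Origin at its foot
- mould: loose small steel embedding mould, 37 by 26 by 12 mm, on the far rim; leave alone. Origin under its centre
- jar: loose white polypropylene jar, 44 mm diameter, 50 mm high, on the far rim; leave alone. Origin under its centre

How it is judged:
By the outcome, as a careful person would: the job done as asked, in the order asked, and still so for the second after the job is handed in, while the arm keeps its last pose, push and grip.
It also fails if it takes over 70 s, if anything falls off the work surface, if the arm or the gripper's body presses on something with over 40 N, if the wrist force passes 120 N, or if a joint passes its speed limit or range.

## Working session

There is one attempt and no reset: what is moved stays moved. The work goes in short steps, Python scripts to look and compute and a shell command to move; the robot and the scene stay as the last step left them, time stands still between calls to the robot, and variables do not carry over. Pictures are saved under pics/ and viewed, at most 10 in all, crops included, and the job is handed in when it is done.

```bash
ls; mkdir -p pics
python3 - <<'E'
from rig import env
import cv2
for n in("scene","top"):
    cv2.imwrite(f"pics/{n}0.png",env.get_image(n)[:,:,::-1]); m=env.camera_model(n); print(n,m)
print(env.sense())
E
```

```text
nudge.py
pics
rig.py
scene {'camera_matrix': array([[619.93261526,   0.        , 310.48822232],
       [  0.        , 619.93261526, 236.75039901],
       [  0.        ,   0.        ,   1.        ]]), 'rvec': array([ 2.05809852,  0.88266797, -0.43637949]), 'tvec': array([-0.39898301, -0.16459808,  1.58058408])}
top {'camera_matrix': array([[468.42214865,   0.        , 316.68296515],
       [  0.        , 468.42214865, 240.77173103],
       [  0.        ,   0.        ,   1.        ]]), 'rvec': array([ 2.14996372, -2.19943083,  0.10444655]), 'tvec': array([0.03410657, 0.57122119, 0.93335472])}
{'t': 0.1, 'joints': array([-1.18862098,  0.3328024 , -0.06469276,  1.46083198,  0.02160543,
        1.34992297, -0.08849734]), 'qvel': array([ 8.37657842e-05, -9.62956094e-04, -4.28673397e-04, -1.17234990e-03,
       -7.58274197e-04, -1.75431500e-03,  8.48659269e-04]), 'tau': array([ 2.71886172e-03, -6.24546862e+01,  2.57077091e-02, -3.90716600e+01,
       -6.11933623e-02,  3.67497839e-02,  9.58281271e-05]), 'ee_pos': array([0.24603706, 0.57425771, 0.29154946]), 'orientation': array([-3.14032519e+00,  6.52341966e-05,  2.73683304e+00]), 'force': array([-0.02253347,  0.20845564, -0.15857824]), 'torque': array([-1.09648767e-03,  2.04631911e-02, -5.67317710e-05]), 'grip_force': 0.0, 'gripper_width': 1.0000835458525725}
```
View pics/top0.png

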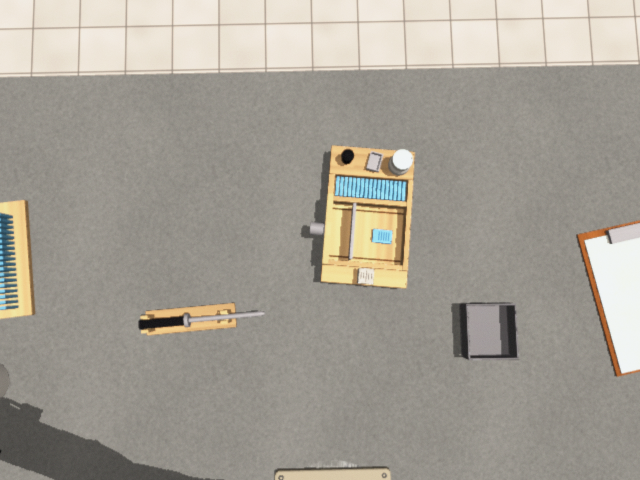

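View pics/scene0.png

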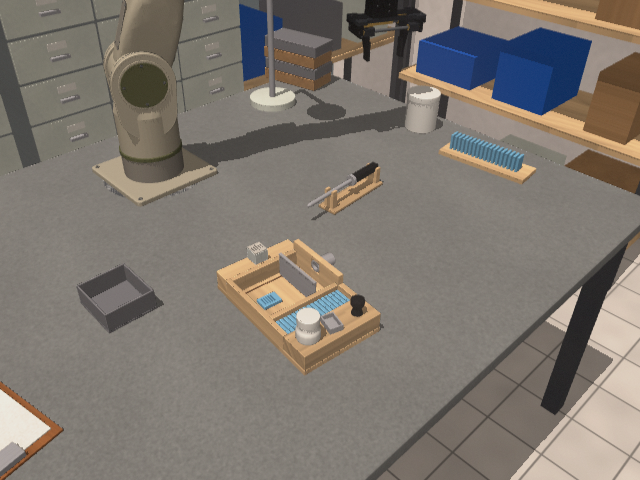

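Top view: insert with corners about (331,147), (414,150), (407,287), (322,281), tube mouth (312,229), divider (352,232), cassette (382,236), plinth (366,276), rod from (140,323) to (263,314), tote (491,331). The scene view agrees with this.

Create h.py:
```python
import numpy as np,cv2
from rig import env
from scipy.spatial.transform import Rotation as Ro
def ray(m,p):
    R=cv2.Rodrigues(m["rvec"])[0]; u=cv2.undistortPoints(np.array(p,float).reshape(-1,1,2),m["camera_matrix"],None).reshape(-1,2)
    return -R.T@m["tvec"], np.c_[u,np.ones(len(u))]@R
def onz(m,p,z):
    c,d=ray(m,p); return c+d*((z-c[2])/d[:,2])[:,None]
def proj(m,P): return cv2.projectPoints(np.array(P,float).reshape(-1,1,3),m["rvec"],m["tvec"],m["camera_matrix"],None)[0].reshape(-1,2)
def tool():
    s=env.sense(); return s["ee_pos"],Ro.from_euler("xyz",s["orientation"]).as_matrix()
def blobs(mask,amin=30):
    mask=mask.astype(np.uint8)*255
    cs,_=cv2.findContours(mask,cv2.RETR_EXTERNAL,cv2.CHAIN_APPROX_NONE)
    return [(cv2.contourArea(c),cv2.minAreaRect(c)) for c in sorted(cs,key=cv2.contourArea)[::-1] if cv2.contourArea(c)>amin]
def hsv(im): return cv2.cvtColor(im,cv2.COLOR_RGB2HSV)
```

Run:
```python
from h import *
im=cv2.imread("pics/top0.png")[:,:,::-1].copy(); H=hsv(im); m=env.camera_model("top")
np.set_printoptions(precision=4,suppress=True)
print("wood");[print(a,r) for a,r in blobs((H[...,0]>8)&(H[...,0]<28)&(H[...,1]>70)&(H[...,2]>90),100)]
print("blue");[print(a,r) for a,r in blobs((H[...,0]>90)&(H[...,0]<115)&(H[...,1]>90)&(H[...,2]>100),30)]
print("insert corners",onz(m,[(331,147),(414,150),(407,287),(322,281)],.045))
print("tube",onz(m,[(312,229)],.05),"cass",onz(m,[(382,236)],.018),"div",onz(m,[(355,205),(350,260)],.062),"plinth",onz(m,[(366,276)],.072))
print("rod",onz(m,[(140,323),(187,320),(263,314)],.045),"tote",onz(m,[(467,304),(514,304),(517,358),(469,358)],.045))
print(env.camera_model("wrist"),tool())
w=env.camera_model("wrist");R=cv2.Rodrigues(w["rvec"])[0];c=-R.T@w["tvec"];p,T=tool();print("cam in tool",T.T@(c-p),"\n",T.T@R.T)
```

```text
wood
11066.5 ((368.19097900390625, 216.58087158203125), (86.73013305664062, 137.49322509765625), 4.513988018035889)
2127.0 ((16.999996185302734, 259.0), (33.99999237060547, 117.99998474121094), 0.0)
873.5 ((624.1051025390625, 298.86248779296875), (148.1758575439453, 64.0041732788086), 77.19573211669922)
796.0 ((187.40576171875, 311.9631652832031), (10.864289283752441, 95.51520538330078), 84.80557250976562)
639.5 ((188.5675811767578, 326.72625732421875), (8.961310386657715, 95.70309448242188), 84.68545532226562)
blue
966.0 ((371.9738464355469, 188.3222198486328), (65.13758087158203, 18.533771514892578), 4.635463714599609)
154.5 ((7.0, 244.0), (42.0, 14.0), 90.0)
116.0 ((381.780517578125, 236.47560119628906), (17.337753295898438, 11.153586387634277), 6.34019136428833)
insert corners [[ 0.7624 -0.0126  0.045 ]
 [ 0.7523 -0.1823  0.045 ]
 [ 0.4736 -0.1566  0.045 ]
 [ 0.4893  0.0124  0.045 ]]
tube [[0.5936 0.03   0.05  ]] cass [[ 0.5795 -0.1144  0.018 ]] div [[ 0.6382 -0.0566  0.062 ]
 [ 0.5291 -0.0434  0.062 ]] plinth [[ 0.4969 -0.0728  0.072 ]]
rod [[0.4149 0.374  0.045 ]
 [0.4186 0.2812 0.045 ]
 [0.4269 0.1308 0.045 ]] tote [[ 0.4373 -0.2744  0.045 ]
 [ 0.4351 -0.3678  0.045 ]
 [ 0.3299 -0.3671  0.045 ]
 [ 0.332  -0.2728  0.045 ]]
{'camera_matrix': array([[341.647 ,   0.    , 320.353 ],
       [  0.    , 341.647 , 243.6356],
       [  0.    ,   0.    ,   1.    ]]), 'rvec': array([-2.4171, -1.5948, -0.2252]), 'tvec': array([-0.6236, -0.0333,  0.3906])} (array([0.246 , 0.5743, 0.2915]), array([[-0.9192,  0.3938, -0.0004],
       [ 0.3938,  0.9192, -0.0012],
       [-0.0001, -0.0013, -1.    ]]))
cam in tool [ 0.0773 -0.0006 -0.0917] 
 [[ 0.0002 -0.9602 -0.2793]
 [ 1.      0.0003 -0.0004]
 [ 0.0004 -0.2793  0.9602]]
```

```bash
cat >> h.py <<'E'
def plan(wps,start=None):
    """wps: (x,y,z,yaw) world TCP; print each total shift in tool axes from the previous"""
    p,T=tool(); yaw=np.arctan2(T[1,0],T[0,0])
    if start is not None: p,yaw=np.array(start[:3]),start[3]
    for w in wps:
        d=np.array(w[:3])-p; c,s=np.cos(yaw),np.sin(yaw)
        tx=d[0]*c+d[1]*s; ty=d[0]*s-d[1]*c
        dr=-((w[3]-yaw+np.pi)%(2*np.pi)-np.pi)
        print([round(float(v),4) for v in (tx,ty,-d[2],dr)],"rows>=",int(np.ceil(max(np.linalg.norm(d)/.0417,abs(dr)/.125)-1e-6)))
        p,yaw=np.array(w[:3]),w[3]
E
python3 -c "
from h import *
a=np.array([.246,.5743,.2915,2.737]);b=np.array([.58,-.08,.29,1.485])
plan([a+(b-a)*k/4 for k in (1,2,3,4)])"
```

```text
[-0.1411, -0.1175, 0.0004, 0.3128] rows>= 5
[-0.1705, -0.0683, 0.0004, 0.313] rows>= 5
[-0.1832, -0.0125, 0.0004, 0.313] rows>= 5
[-0.1782, 0.0445, 0.0004, 0.313] rows>= 5
```

```bash
python3 nudge.py '[[-0.028,-0.0235,0,0.0626],[-0.056,-0.047,0,0.125],[-0.085,-0.07,0,0.188],[-0.113,-0.094,0,0.25],[-0.141,-0.1175,0,0.313]]'
python3 nudge.py '[[-0.034,-0.0137,0,0.0626],[-0.068,-0.027,0,0.125],[-0.102,-0.041,0,0.188],[-0.136,-0.055,0,0.25],[-0.17,-0.068,0,0.313]]'
python3 nudge.py '[[-0.037,-0.0025,0,0.0626],[-0.073,-0.005,0,0.125],[-0.11,-0.0075,0,0.188],[-0.147,-0.01,0,0.25],[-0.183,-0.0125,0,0.313]]'
python3 nudge.py '[[-0.036,0.009,0,0.0626],[-0.071,0.018,0,0.125],[-0.107,0.027,0,0.188],[-0.142,0.036,0,0.25],[-0.178,0.0445,0,0.313]]'
python3 nudge.py '[[0,0,0,0],[0,0,0,0],[0,0,0,0]]'
python3 - <<'E'
from h import *
import pickle
m=env.camera_model("wrist");im=env.get_image("wrist");cv2.imwrite("pics/w1.png",im[:,:,::-1]);pickle.dump(m,open("w1.pkl","wb"))
E
```

```text
t: 0.52
ee_pos: [0.3299, 0.4091, 0.2919]
orientation: [-3.141, -0.0, 2.421]
force: [0.8, 0.6, -0.1]
gripper_width: 1.0
grip_force: 0.0
t: 0.93
ee_pos: [0.4131, 0.246, 0.2921]
orientation: [-3.141, -0.0, 2.108]
force: [0.9, 0.9, 0.4]
gripper_width: 1.002
grip_force: 0.0
t: 1.35
ee_pos: [0.4965, 0.0826, 0.2922]
orientation: [-3.142, -0.0, 1.795]
force: [0.3, 1.1, -0.6]
gripper_width: 1.003
grip_force: 0.0
t: 1.77
ee_pos: [0.58, -0.0803, 0.2921]
orientation: [-3.141, -0.0, 1.482]
force: [0.0, -0.5, 0.7]
gripper_width: 1.0
grip_force: 0.0
t: 2.02
ee_pos: [0.5794, -0.0785, 0.2917]
orientation: [-3.141, -0.0, 1.485]
force: [-0.4, 0.9, -0.2]
gripper_width: 0.999
grip_force: 0.0
```

View pics/w1.png

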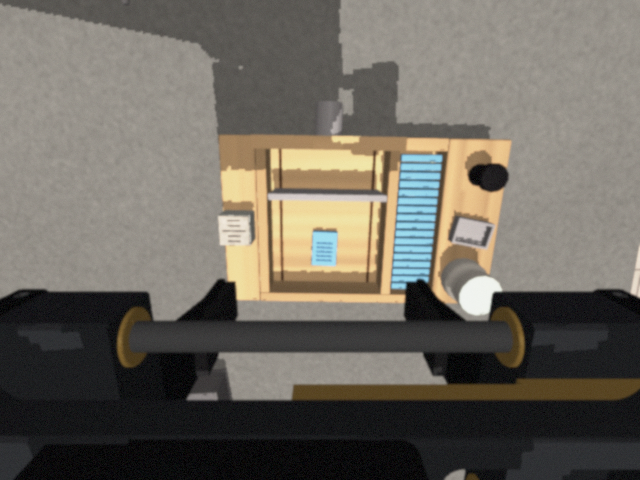

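Wrist view: plinth top at about (236,229), cassette (324,248), divider along row 196 (cols 268–386), tube at (329,101–133), insert top corners (219,136), (511,141) and (231,300).

Run:
```python
from h import *
import pickle
np.set_printoptions(precision=4,suppress=True)
im=cv2.imread("pics/w1.png")[:,:,::-1].copy();H=hsv(im);m=pickle.load(open("w1.pkl","rb"))
mb=(H[...,0]>90)&(H[...,0]<115)&(H[...,1]>90)&(H[...,2]>100)
C=None
for a,r in blobs(mb,150): print("blue",a,r,onz(m,cv2.boxPoints(r),.018).round(4).tolist())
cas=[r for a,r in blobs(mb,150) if r[0][0]<380][0]
print("cass",onz(m,[cas[0]],.018)); t=env.camera_model("top"); print("top cass",onz(t,[(381.8,236.5)],.018))
# insert initial guess from top corners at z=.045
P=onz(m,[(219,136),(511,141),(231,300)],.045); print("corners",P, np.linalg.norm(P[1]-P[0]),np.linalg.norm(P[2]-P[0]))
print("plinth",onz(m,[(236,229)],.072),"div",onz(m,[(268,199),(386,200)],.062))
# plinth white mask
mw=np.zeros(H.shape[:2],bool);s=np.s_[205:255,205:265];mw[s]=(H[s][...,1]<50)&(H[s][...,2]>150)
for a,r in blobs(mw,50): print("white",a,r,onz(m,[r[0]],.072),onz(m,cv2.boxPoints(r),.072).round(4).tolist())
cr=cv2.resize(im[85:310,205:525],None,fx=2.5,fy=2.5,interpolation=cv2.INTER_CUBIC);cv2.imwrite("pics/w1c.png",cr[:,:,::-1])
```

```text
blue 2311.0 ((417.2981262207031, 205.5238494873047), (39.11502456665039, 86.24445343017578), 4.573921203613281) [[0.6576, -0.1193, 0.018], [0.6671, -0.0263, 0.018], [0.7075, -0.033, 0.018], [0.701, -0.1266, 0.018]]
blue 675.5 ((410.86480712890625, 268.48773193359375), (35.852149963378906, 38.11554718017578), 5.19442892074585) [[0.6529, -0.166, 0.018], [0.658, -0.1204, 0.018], [0.6978, -0.1276, 0.018], [0.694, -0.1735, 0.018]]
blue 254.5 ((324.0, 251.5), (19.0, 16.0), 90.0) [[0.5709, -0.1061, 0.018], [0.5887, -0.1077, 0.018], [0.587, -0.1299, 0.018], [0.569, -0.1284, 0.018]]
cass [[ 0.5789 -0.1179  0.018 ]]
top cass [[ 0.5785 -0.1139  0.018 ]]
corners [[ 0.4899  0.0131  0.045 ]
 [ 0.765  -0.0149  0.045 ]
 [ 0.4743 -0.1558  0.045 ]] 0.27652689479312104 0.16970713243744184
plinth [[ 0.4994 -0.0718  0.072 ]] div [[ 0.5313 -0.0477  0.062 ]
 [ 0.6422 -0.0581  0.062 ]]
white 938.5 ((232.5, 232.5), (35.0, 35.0), 90.0) [[ 0.4956 -0.0749  0.072 ]] [[0.4821, -0.0569, 0.072], [0.5144, -0.0597, 0.072], [0.5096, -0.0934, 0.072], [0.4762, -0.0905, 0.072]]
```

View pics/w1c.png

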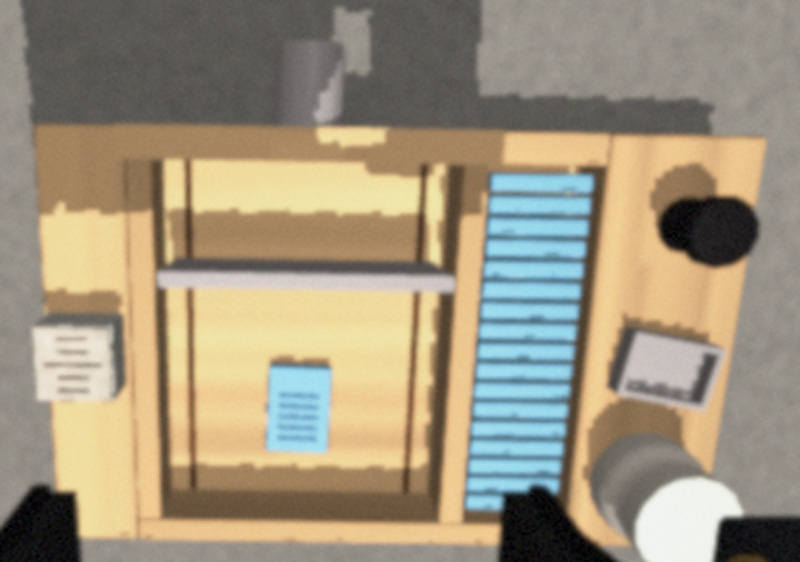

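```bash
cat > fit.py <<'E'
from h import *
import pickle
from scipy.optimize import least_squares
np.set_printoptions(precision=4,suppress=True)
def c2p(L): return np.array(L,float)/2.5+np.array([205,85])
m=pickle.load(open("w1.pkl","rb"))
F=[((38,126),(-105,87,45)),((766,138),(175,87,45)),((57,537),(-105,-85,45)),((73,362),(-87.5,0,72)),((152,159),(-60,75,45)),((162,518),(-60,-75,45)),((438,521),(60,-75,45)),((311,42),(0,117,45))]
W=np.array([onz(m,c2p([f[0]]),f[1][2]/1000)[0] for f in F]);L=np.array([f[1] for f in F])/1000.
def loc2w(q,l): c,s=np.cos(q[2]),np.sin(q[2]); l=np.atleast_2d(l); return np.c_[q[0]+c*l[:,0]-s*l[:,1],q[1]+s*l[:,0]+c*l[:,1]]
r=least_squares(lambda q:(loc2w(q,L)-W[:,:2]).ravel(),[.58,-.08,-.08],loss="soft_l1",f_scale=.002)
q=r.x
if __name__=="__main__":
    print("insert",q,"res mm",((loc2w(q,L)-W[:,:2])*1000).round(1).tolist())
    D=onz(m,c2p([(158,271),(455,278),(158,287),(455,290)]),.062); Ca=onz(m,c2p([(270,362),(331,365),(329,452),(268,450),(299.5,407)]),.018)
    c,s=np.cos(q[2]),np.sin(q[2]);inv=lambda P:(P[:,:2]-q[:2])@np.array([[c,-s],[s,c]])
    print("div local",inv(D)*1000,"cass local",inv(Ca)*1000,"cass world",Ca)
    t=env.camera_model("top"); print("top proj corners/mouth/plinth",proj(t,np.c_[loc2w(q,L),L[:,2]]))
E
python3 fit.py
```

```text
insert [ 0.5844 -0.0822 -0.1042] res mm [[-2.1, 1.7], [2.1, 0.4], [0.2, -0.5], [-0.3, -0.6], [-0.0, 0.7], [-0.6, -0.2], [0.4, -1.3], [0.3, 0.0]]
div local [[-56.0515  34.0179]
 [ 55.7455  33.5226]
 [-56.1961  27.9734]
 [ 56.0791  28.9861]] cass local [[-14.3561 -11.3392]
 [ 12.5499 -12.1804]
 [ 12.9778 -52.9054]
 [-14.7373 -52.4842]
 [ -0.899  -31.8032]] cass world [[ 0.5689 -0.0919  0.018 ]
 [ 0.5956 -0.0956  0.018 ]
 [ 0.5918 -0.1361  0.018 ]
 [ 0.5642 -0.1328  0.018 ]
 [ 0.5802 -0.1137  0.018 ]]
top proj corners/mouth/plinth [[320.5623 281.2183]
 [331.5616 144.5602]
 [406.6332 288.2647]
 [366.1474 275.7498]
 [328.3433 259.2307]
 [403.0726 265.3268]
 [406.8732 206.225 ]
 [309.9197 227.8826]]
```

```bash
python3 -c "
from h import *
plan([(.580,-.1137,.17,1.467),(.580,-.1137,.083,1.467)])"
```

```text
[-0.0358, 0.0036, 0.1219, 0.0195] rows>= 4
[0.0, 0.0, 0.087, -0.0] rows>= 3
```

```bash
python3 nudge.py '[[-0.012,0.001,0.03,0.02],[-0.024,0.002,0.06,0.02],[-0.0358,0.0036,0.092,0.02],[-0.0358,0.0036,0.122,0.02],[-0.0358,0.0036,0.122,0.02]]' 0.55 10
python3 nudge.py '[[0,0,0.025,0],[0,0,0.05,0],[0,0,0.07,0],[0,0,0.087,0],[0,0,0.087,0]]'
python3 nudge.py '[[0,0,0,0],[0,0,0,0],[0,0,0,0],[0,0,0,0]]' 0.0 10
```

```text
t: 2.48
ee_pos: [0.5771, -0.1132, 0.1648]
orientation: [-3.133, -0.0, 1.466]
force: [-1.1, 1.0, -0.4]
gripper_width: 0.711
grip_force: 0.0
t: 2.9
ee_pos: [0.5792, -0.1126, 0.0817]
orientation: [-3.138, -0.001, 1.468]
force: [0.0, 0.3, -0.5]
gripper_width: 0.552
grip_force: 0.0
t: 3.23
ee_pos: [0.5809, -0.1147, 0.0847]
orientation: [3.139, -0.0, 1.465]
force: [-0.6, -0.6, 1.3]
gripper_width: 0.328
grip_force: 0.0
```

```bash
python3 nudge.py '[[0,0,0,0],[0,0,0,0],[0,0,0,0]]'
python3 -c "
from h import *
a=np.array([.58,-.1137,.15,1.467]);b=np.array([.3835,-.32,.15,1.55])
plan([a,a+(b-a)/2,b,(.3835,-.32,.085,1.55)])"
```

```text
t: 3.48
ee_pos: [0.5809, -0.1147, 0.0846]
orientation: [3.14, -0.001, 1.465]
force: [-1.3, 1.1, 7.5]
gripper_width: 0.317
grip_force: 10.0
[0.0009, -0.001, -0.0654, -0.0021] rows>= 2
[-0.1128, -0.087, -0.0, -0.0415] rows>= 4
[-0.1091, -0.0916, -0.0, -0.0415] rows>= 4
[0.0, 0.0, 0.065, -0.0] rows>= 2
```

```bash
python3 nudge.py '[[0,0,-0.015,0],[0,0,-0.04,0],[0,0,-0.07,0],[0,0,-0.07,0]]'
python3 nudge.py '[[-0.022,-0.017,0,-0.01],[-0.045,-0.035,0,-0.02],[-0.068,-0.052,0,-0.03],[-0.09,-0.07,0,-0.04],[-0.113,-0.087,0,-0.04]]'
python3 nudge.py '[[-0.027,-0.023,0,-0.01],[-0.054,-0.046,0,-0.02],[-0.08,-0.069,0,-0.03],[-0.109,-0.0916,0,-0.04],[-0.109,-0.0916,0,-0.04]]'
python3 nudge.py '[[0,0,0.02,0],[0,0,0.04,0],[0,0,0.065,0],[0,0,0.065,0],[0,0,0.065,0]]'
```

```text
t: 3.82
ee_pos: [0.5825, -0.1157, 0.159]
orientation: [3.134, -0.001, 1.464]
force: [1.0, -0.6, 0.9]
gripper_width: 0.316
grip_force: 10.0
t: 4.23
ee_pos: [0.4806, -0.2188, 0.1536]
orientation: [3.141, -0.0, 1.506]
force: [-0.0, -0.6, -0.2]
gripper_width: 0.319
grip_force: 10.0
t: 4.65
ee_pos: [0.3778, -0.326, 0.1539]
orientation: [3.142, 0.002, 1.537]
force: [0.0, -0.1, 0.2]
gripper_width: 0.315
grip_force: 10.0
t: 5.07
ee_pos: [0.3825, -0.3205, 0.088]
orientation: [-3.14, -0.001, 1.544]
force: [0.8, -1.1, 0.6]
gripper_width: 0.318
grip_force: 10.0
```

```bash
python3 nudge.py '[[0,0,0,0],[0,0,0,0],[0,0,0,0]]' 0.6 10
python3 nudge.py '[[0,0,-0.03,0],[0,0,-0.07,0],[0,0,-0.11,0],[0,0,-0.15,0],[0,0,-0.19,0]]' 1.0
python3 -c "
from h import *
print(env.sense()['ee_pos'])
plan([(.43,-.15,.29,1.55),(.45,.02,.29,1.57),(.42,.18,.29,1.62)],(.3835,-.32,.278,1.55))"
```

```text
t: 5.32
ee_pos: [0.3838, -0.3211, 0.0895]
orientation: [3.14, 0.001, 1.545]
force: [-0.1, 0.5, 0.1]
gripper_width: 0.463
grip_force: 0.0
t: 5.73
ee_pos: [0.3824, -0.3209, 0.281]
orientation: [3.14, 0.0, 1.544]
force: [1.9, 0.2, 0.1]
gripper_width: 0.838
grip_force: 0.0
[ 0.3824493  -0.32089671  0.28102115]
[0.1709, 0.043, -0.012, -0.0] rows>= 5
[0.1704, 0.0165, -0.0, -0.02] rows>= 5
[0.16, -0.0301, -0.0, -0.05] rows>= 4
```

```bash
python3 nudge.py '[[0.034,0.0086,-0.003,0],[0.068,0.017,-0.006,0],[0.102,0.026,-0.009,0],[0.136,0.034,-0.012,0],[0.17,0.043,-0.012,0]]'
python3 nudge.py '[[0.034,0.0033,0,0],[0.068,0.0066,0,-0.01],[0.102,0.01,0,-0.01],[0.136,0.013,0,-0.02],[0.17,0.0165,0,-0.02]]'
python3 nudge.py '[[0.035,-0.007,0,-0.01],[0.07,-0.014,0,-0.02],[0.105,-0.021,0,-0.03],[0.14,-0.028,0,-0.05],[0.16,-0.03,0,-0.05]]'
python3 nudge.py '[[0,0,0,0],[0,0,0,0],[0,0,0,0]]'
python3 - <<'E'
from h import *
import pickle
m=env.camera_model("wrist");im=env.get_image("wrist");cv2.imwrite("pics/w2.png",im[:,:,::-1]);pickle.dump(m,open("w2.pkl","wb"))
E
```

```text
t: 6.15
ee_pos: [0.4306, -0.1506, 0.2919]
orientation: [3.139, -0.0, 1.544]
force: [1.2, -0.5, 1.3]
gripper_width: 0.997
grip_force: 0.0
t: 6.57
ee_pos: [0.4512, 0.0191, 0.2913]
orientation: [3.14, -0.001, 1.565]
force: [0.2, 0.7, 0.4]
gripper_width: 0.998
grip_force: 0.0
t: 6.98
ee_pos: [0.4209, 0.1815, 0.2912]
orientation: [3.14, -0.001, 1.619]
force: [0.9, 0.2, -0.2]
gripper_width: 1.002
grip_force: 0.0
t: 7.23
ee_pos: [0.4226, 0.1769, 0.2907]
orientation: [3.141, -0.0, 1.614]
force: [-0.5, 0.0, 0.7]
gripper_width: 1.001
grip_force: 0.0
```

View pics/w2.png

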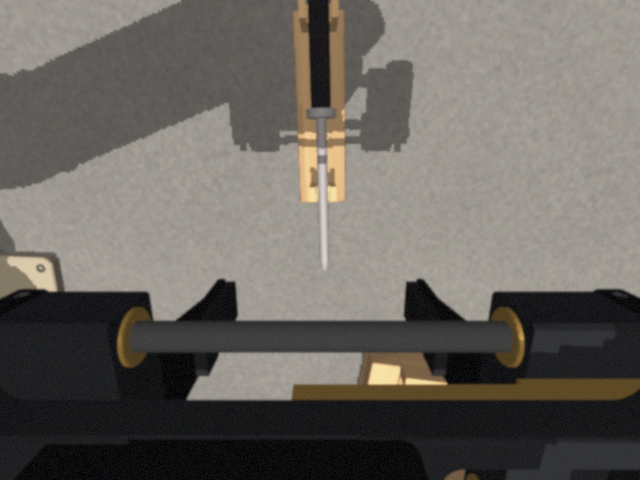

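Wrist view: rod tip at (325,269), collar across (308–335) at rows 109–117, black handle above it around column 319.

Run:
```python
from h import *
import pickle
np.set_printoptions(precision=4,suppress=True)
im=cv2.imread("pics/w2.png")[:,:,::-1].copy();H=hsv(im);m=pickle.load(open("w2.pkl","rb"))
V=H[...,2].astype(float);S=H[...,1]
h=[(np.mean(np.where(V[r,295:345]<40)[0])+295,np.ptp(np.where(V[r,295:345]<40)[0])+1,r) for r in range(40,104,8)]
print("handle",np.array(h))
sh=[]
for r in list(range(122,170,8))+list(range(206,266,8)):
    row=S[r,305:345]; g=np.where((row<60) & (V[r,305:345]> (0 if r<200 else 175)))[0]+305
    sh.append((g.mean() if len(g) else np.nan,len(g),r)); 
print("shaft",np.array(sh)); print("gray col",[ (V[r,312:338]).astype(int).tolist() for r in (230,262,266,269,272)])
hp=onz(m,[(a[0],a[2]) for a in h],.054); print(hp[[0,-1]])
tip=onz(m,[(325,269.5)],.045);print("tip",tip); print("collar", onz(m,[(321.5,117)],.045))
```

```text
handle [[318.5  18.   40. ]
 [319.   17.   48. ]
 [319.   17.   56. ]
 [319.   17.   64. ]
 [319.5  18.   72. ]
 [320.   17.   80. ]
 [320.   17.   88. ]
 [320.   17.   96. ]]
shaft [[320.5  10.  122. ]
 [321.    9.  130. ]
 [321.    9.  138. ]
 [321.5  10.  146. ]
 [322.    9.  154. ]
 [321.5   8.  162. ]
 [322.5   6.  206. ]
 [323.    7.  214. ]
 [323.    7.  222. ]
 [323.    7.  230. ]
 [323.5   6.  238. ]
 [323.5   6.  246. ]
 [324.    7.  254. ]
 [324.5   6.  262. ]]
gray col [[161, 159, 158, 157, 159, 157, 159, 162, 176, 193, 209, 216, 214, 204, 183, 166, 155, 155, 158, 156, 155, 158, 156, 158, 159, 163], [165, 164, 163, 163, 161, 163, 161, 157, 157, 172, 194, 210, 215, 212, 196, 179, 158, 152, 150, 154, 155, 158, 156, 160, 160, 159], [155, 155, 157, 159, 159, 158, 159, 157, 155, 160, 176, 194, 205, 201, 188, 170, 156, 152, 150, 151, 155, 155, 158, 160, 161, 163], [159, 159, 156, 158, 156, 160, 161, 159, 162, 162, 172, 182, 191, 184, 171, 157, 154, 157, 158, 160, 158, 158, 158, 159, 161, 162], [162, 157, 158, 156, 161, 163, 163, 164, 164, 164, 161, 159, 159, 159, 160, 160, 160, 158, 156, 158, 162, 159, 160, 159, 156, 154]]
[[0.4133 0.3383 0.054 ]
 [0.4165 0.2942 0.054 ]]
tip [[0.4289 0.1268 0.045 ]]
collar [[0.4186 0.2773 0.045 ]]
```

```bash
python3 -c "
from h import *
plan([(.4158,.319,.20,1.639),(.4158,.319,.096,1.639)])"
```

```text
[0.1426, -0.0009, 0.0906, -0.0261] rows>= 5
[0.0, 0.0, 0.104, -0.0] rows>= 3
```

```bash
python3 nudge.py '[[0.03,0,0.015,-0.01],[0.06,0,0.035,-0.02],[0.09,-0.001,0.055,-0.026],[0.12,-0.001,0.075,-0.026],[0.1426,-0.001,0.0906,-0.026]]' 0.6 50
python3 nudge.py '[[0,0,0,0],[0,0,0,0]]'
python3 -c "
from h import *
plan([(.4158,.319,.096,1.639)])"
```

```text
t: 7.7
ee_pos: [0.4149, 0.3212, 0.1985]
orientation: [-3.141, -0.0, 1.64]
force: [-0.1, 0.4, 1.3]
gripper_width: 0.71
grip_force: 0.0
t: 7.87
ee_pos: [0.415, 0.3198, 0.1988]
orientation: [-3.14, 0.001, 1.641]
force: [0.7, -0.8, 0.7]
gripper_width: 0.622
grip_force: 0.0
[-0.0009, 0.0007, 0.1028, 0.002] rows>= 3
```

```bash
python3 nudge.py '[[-0.001,0.0007,0.03,0],[-0.001,0.0007,0.06,0],[-0.001,0.0007,0.085,0],[-0.001,0.0007,0.1028,0],[-0.001,0.0007,0.1028,0]]'
python3 nudge.py '[[0,0,0,0],[0,0,0,0],[0,0,0,0],[0,0,0,0],[0,0,0,0]]' 0.0 50
python3 nudge.py '[[0,0,0,0],[0,0,0,0],[0,0,0,0]]'
```

```text
t: 8.28
ee_pos: [0.4156, 0.3162, 0.0945]
orientation: [-3.139, 0.003, 1.638]
force: [-0.7, -1.2, -0.7]
gripper_width: 0.601
grip_force: 0.0
t: 8.7
ee_pos: [0.4163, 0.3195, 0.0979]
orientation: [3.14, -0.001, 1.641]
force: [0.4, -0.3, -0.5]
gripper_width: 0.309
grip_force: 0.0
t: 8.95
ee_pos: [0.416, 0.3194, 0.0973]
orientation: [3.141, -0.0, 1.641]
force: [-0.8, -1.2, 5.0]
gripper_width: 0.198
grip_force: 50.0
```

```bash
python3 nudge.py '[[0,0,-0.01,0],[0,0,-0.03,0],[0,0,-0.05,0],[0,0,-0.05,0]]'
python3 -c "
from fit import *
M=loc2w(q,[0,.117])[0];d=np.array([np.sin(-q[2]),np.cos(q[2])]);A=M+.227*d;print(M,d,A,q)
a=np.array([.416,.3194,.147,1.641]);b=np.array([*A,.147,np.pi/2+q[2]])
plan([(a+b)/2,b],a)"
```

```text
t: 9.28
ee_pos: [0.4171, 0.3204, 0.1508]
orientation: [3.138, -0.003, 1.641]
force: [1.0, 0.3, -0.5]
gripper_width: 0.204
grip_force: 50.0
[0.5965 0.0342] [0.104  0.9946] [0.6201 0.26  ] [ 0.5844 -0.0822 -0.1042]
[-0.0368, 0.0997, -0.0, 0.0872] rows>= 3
[-0.028, 0.1026, -0.0, 0.0872] rows>= 3
```

```bash
python3 nudge.py '[[-0.007,0.02,0,0.02],[-0.014,0.04,0,0.035],[-0.022,0.06,0,0.05],[-0.03,0.08,0,0.07],[-0.037,0.1,0,0.087]]'
python3 nudge.py '[[-0.006,0.022,0,0.02],[-0.012,0.044,0,0.04],[-0.018,0.066,0,0.06],[-0.024,0.088,0,0.08],[-0.028,0.1026,0,0.087]]'
python3 nudge.py '[[0,0,0.02,0],[0,0,0.04,0],[0,0,0.05,0],[0,0,0.05,0],[0,0,0.05,0]]'
python3 - <<'E'
from h import *
for n in("scene","top"): cv2.imwrite(f"pics/{n}1.png",env.get_image(n)[:,:,::-1])
s=cv2.imread("pics/scene1.png");t=cv2.imread("pics/top1.png");print(tool())
for n in ("scene","top"):
    m=env.camera_model(n);p,T=tool();print(n,proj(m,[p+T@np.array([-.192,0,.0523]),(.5965,.0342,.045)]))
a=cv2.resize(t[170:260,230:350],(800,600),interpolation=cv2.INTER_CUBIC)
b=cv2.resize(s[210:300,270:390],(800,600),interpolation=cv2.INTER_CUBIC)
cv2.imwrite("pics/t1c.png",cv2.resize(np.hstack([a,b]),(800,300),interpolation=cv2.INTER_AREA))
E
```

```text
t: 9.7
ee_pos: [0.5188, 0.2887, 0.1465]
orientation: [-3.141, 0.0, 1.553]
force: [0.4, -0.2, -0.7]
gripper_width: 0.204
grip_force: 50.0
t: 10.12
ee_pos: [0.6218, 0.2582, 0.1462]
orientation: [-3.142, 0.001, 1.464]
force: [-0.0, -0.1, -1.5]
gripper_width: 0.2
grip_force: 50.0
t: 10.53
ee_pos: [0.6198, 0.2597, 0.0965]
orientation: [-3.14, 0.001, 1.467]
force: [-0.2, -0.1, -1.5]
gripper_width: 0.204
grip_force: 50.0
(array([0.62070958, 0.26002458, 0.09814401]), array([[ 1.03532881e-01,  9.94625029e-01,  1.41199741e-03],
       [ 9.94625566e-01, -1.03534102e-01,  8.20874022e-04],
       [ 9.62651732e-04,  1.31942127e-03, -9.99998666e-01]]))
scene [[343.96243311 251.70515672]
 [330.16250203 258.35158309]]
top [[292.55077246 226.07317453]
 [309.92252023 227.89440142]]
```

View pics/t1c.png

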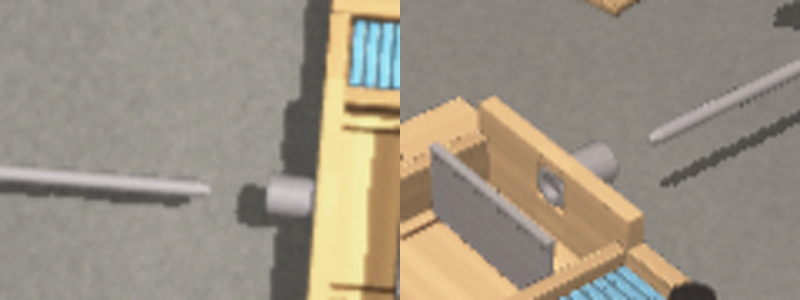

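The crop shows the rod tip at top pixel (292.4,226.7), and its line extends to the tube mouth centre at about (310.4,228). In the scene view the tip is level with the tube, at (345.6,252).

Run:
```python
from h import *
np.set_printoptions(precision=4,suppress=True)
t=cv2.imread("pics/top1.png");g=cv2.cvtColor(t,cv2.COLOR_BGR2GRAY).astype(float);m=env.camera_model("top")
def mid(c,r0,r1,half=True):
    d=np.abs(np.diff(cv2.GaussianBlur(g,(1,3),0)[r0:r1,c])); return d
# edges per column: strongest gradient pair
def edges(cols,r0,r1):
    out=[]
    for c in cols:
        p=g[r0:r1,c].copy();b=np.median(np.r_[p[:4]]);w=np.clip(p-b-8,0,None);out.append((c,(w*np.arange(r0,r1)).sum()/max(w.sum(),1e-9)))
    return np.array(out)
a=edges(range(240,291,3),214,234);print(a[::4]);f=np.polyfit(*a.T,1);print("rod line at tip 292, at mouth 311, 318",np.polyval(f,[292,311,318]))
for c in (312,315,318,321): print(c,g[215:242,c].astype(int).tolist())
```

```text
[[240.     221.902 ]
 [252.     222.8349]
 [264.     223.9043]
 [276.     224.9355]
 [288.     225.9096]]
rod line at tip 292, at mouth 311, 318 [226.1269 227.7134 228.2979]
312 [152, 149, 148, 150, 149, 148, 134, 144, 161, 177, 185, 196, 202, 197, 190, 177, 166, 149, 122, 87, 82, 85, 91, 134, 143, 118, 105]
315 [86, 84, 87, 98, 102, 102, 92, 118, 148, 168, 181, 194, 202, 198, 191, 184, 172, 158, 131, 101, 83, 79, 79, 80, 83, 82, 83]
318 [78, 79, 81, 79, 79, 80, 81, 93, 134, 165, 179, 190, 199, 202, 196, 188, 176, 161, 143, 117, 86, 81, 82, 85, 84, 84, 84]
321 [80, 81, 81, 80, 81, 81, 78, 82, 122, 158, 175, 185, 196, 202, 196, 192, 184, 166, 147, 121, 84, 78, 80, 80, 80, 83, 81]
```

```bash
python3 nudge.py '[[-0.006,0,0,0],[-0.014,0,0,0],[-0.022,0,0,0],[-0.03,0,0,0],[-0.035,0,0,0]]'
python3 nudge.py '[[-0.005,0,0,0],[-0.01,0,0,0],[-0.015,0,0,0],[-0.02,0,0,0],[-0.025,0,0,0]]'
python3 nudge.py '[[0,0,0,0]]'
```

```text
t: 11.05
ee_pos: [0.6168, 0.2227, 0.0971]
orientation: [3.141, 0.001, 1.465]
force: [-0.2, -0.2, -1.4]
gripper_width: 0.201
grip_force: 50.0
t: 11.47
ee_pos: [0.6139, 0.1996, 0.0968]
orientation: [-3.141, -0.0, 1.467]
force: [-0.1, 0.4, -1.1]
gripper_width: 0.202
grip_force: 50.0
t: 11.55
ee_pos: [0.6141, 0.1985, 0.0968]
orientation: [3.142, 0.001, 1.466]
force: [0.8, -0.6, -1.8]
gripper_width: 0.202
grip_force: 50.0
```

```bash
python3 nudge.py '[[-0.005,0,0,0],[-0.01,0,0,0],[-0.015,0,0,0],[-0.02,0,0,0],[-0.025,0,0,0]]'
python3 nudge.py '[[-0.005,0,0,0],[-0.01,0,0,0],[-0.015,0,0,0],[-0.02,0,0,0],[-0.023,0,0,0]]'
python3 nudge.py '[[-0.003,0,0,0],[-0.006,0,0,0],[-0.009,0,0,0],[-0.012,0,0,0],[-0.015,0,0,0]]'
python3 nudge.py '[[-0.003,0,0,0],[-0.006,0,0,0],[-0.009,0,0,0],[-0.012,0,0,0],[-0.015,0,0,0]]'
```

```text
t: 11.97
ee_pos: [0.6114, 0.1745, 0.0968]
orientation: [3.142, -0.0, 1.467]
force: [-0.7, -0.8, -1.3]
gripper_width: 0.2
grip_force: 50.0
t: 12.38
ee_pos: [0.609, 0.1513, 0.0968]
orientation: [3.142, 0.0, 1.466]
force: [1.3, 0.5, -1.7]
gripper_width: 0.201
grip_force: 50.0
t: 12.8
ee_pos: [0.6075, 0.1376, 0.0969]
orientation: [3.141, -0.001, 1.467]
force: [0.9, 2.3, -0.9]
gripper_width: 0.199
grip_force: 50.0
t: 13.22
ee_pos: [0.6059, 0.1221, 0.0969]
orientation: [3.142, -0.0, 1.467]
force: [0.5, 2.0, -1.7]
gripper_width: 0.199
grip_force: 50.0
```

```bash
python3 nudge.py '[[-0.003,0,0,0],[-0.006,0,0,0],[-0.009,0,0,0],[-0.012,0,0,0],[-0.015,0,0,0]]'
python3 nudge.py '[[-0.003,0,0,0],[-0.006,0,0,0],[-0.009,0,0,0],[-0.012,0,0,0],[-0.015,0,0,0]]'
python3 nudge.py '[[-0.002,0,0,0],[-0.004,0,0,0],[-0.006,0,0,0],[-0.008,0,0,0],[-0.01,0,0,0]]'
```

```text
t: 13.63
ee_pos: [0.6044, 0.1072, 0.0969]
orientation: [3.142, -0.0, 1.467]
force: [1.1, 1.9, -0.8]
gripper_width: 0.2
grip_force: 50.0
t: 14.05
ee_pos: [0.6028, 0.0922, 0.0969]
orientation: [3.142, -0.0, 1.467]
force: [0.5, 2.2, -1.0]
gripper_width: 0.204
grip_force: 50.0
t: 14.47
ee_pos: [0.6018, 0.0825, 0.0968]
orientation: [-3.142, -0.0, 1.467]
force: [1.2, 1.5, -1.1]
gripper_width: 0.202
grip_force: 50.0
```

```bash
python3 nudge.py '[[-0.001,0,0,0],[-0.002,0,0,0],[-0.003,0,0,0],[-0.004,0,0,0],[-0.005,0,0,0]]'
python3 nudge.py '[[-0.0005,0,0,0],[-0.001,0,0,0],[-0.0015,0,0,0],[-0.002,0,0,0],[-0.002,0,0,0]]'
```

```text
t: 14.88
ee_pos: [0.6012, 0.0776, 0.0968]
orientation: [-3.142, -0.0, 1.467]
force: [0.2, 1.5, -1.6]
gripper_width: 0.202
grip_force: 50.0
t: 15.3
ee_pos: [0.6012, 0.0768, 0.0969]
orientation: [3.141, -0.001, 1.468]
force: [1.1, 4.8, -3.1]
gripper_width: 0.2
grip_force: 50.0
```

```bash
python3 nudge.py '[[-0.0005,0,0,0],[-0.001,0,0,0],[-0.0015,0,0,0],[-0.0015,0,0,0],[-0.0015,0,0,0]]'
python3 nudge.py '[[-0.0005,0,0,0],[-0.001,0,0,0],[-0.0015,0,0,0],[-0.0015,0,0,0],[-0.0015,0,0,0]]'
```

```text
t: 15.72
ee_pos: [0.6011, 0.0767, 0.0969]
orientation: [3.141, -0.003, 1.469]
force: [1.8, 9.3, -4.6]
gripper_width: 0.199
grip_force: 50.0
t: 16.13
ee_pos: [0.601, 0.0766, 0.097]
orientation: [3.141, -0.004, 1.47]
force: [3.2, 13.2, -5.7]
gripper_width: 0.197
grip_force: 50.0
```

```bash
python3 nudge.py '[[0.003,0,0,0],[0.006,0,0,0],[0.011,0,0,0],[0.017,0,0,0],[0.025,0,0,0]]'
python3 nudge.py '[[0.008,0,0,0],[0.016,0,0,0],[0.024,0,0,0],[0.032,0,0,0],[0.04,0,0,0]]'
python3 nudge.py '[[0.008,0,0,0],[0.016,0,0,0],[0.024,0,0,0],[0.032,0,0,0],[0.04,0,0,0]]'
python3 nudge.py '[[0.008,0,0,0],[0.016,0,0,0],[0.024,0,0,0],[0.032,0,0,0],[0.04,0,0,0]]'
python3 nudge.py '[[0.008,0,0,0],[0.016,0,0,0],[0.024,0,0,0],[0.032,0,0,0],[0.04,0,0,0]]'
python3 - <<'E'
from h import *
s=env.get_image("scene");t=env.get_image("top")
a=cv2.resize(t[140:300,280:440],(600,600),interpolation=cv2.INTER_CUBIC)[:,:,::-1]
b=cv2.resize(s[230:380,210:390],(720,600),interpolation=cv2.INTER_CUBIC)[:,:,::-1]
cv2.imwrite("pics/div.png",cv2.resize(np.hstack([a,b]),(800,364),interpolation=cv2.INTER_AREA));cv2.imwrite("pics/top2.png",t[:,:,::-1])
E
```

```text
t: 16.55
ee_pos: [0.6034, 0.0971, 0.0968]
orientation: [-3.141, 0.001, 1.466]
force: [0.2, 0.4, -1.3]
gripper_width: 0.198
grip_force: 50.0
t: 16.97
ee_pos: [0.6075, 0.1383, 0.0968]
orientation: [-3.142, -0.0, 1.467]
force: [1.0, -1.3, -2.6]
gripper_width: 0.199
grip_force: 50.0
t: 17.38
ee_pos: [0.6117, 0.1779, 0.0969]
orientation: [3.142, -0.0, 1.467]
force: [0.6, -0.4, -1.7]
gripper_width: 0.199
grip_force: 50.0
t: 17.8
ee_pos: [0.6159, 0.2176, 0.0968]
orientation: [-3.142, -0.0, 1.467]
force: [-1.0, 0.6, -0.6]
gripper_width: 0.197
grip_force: 50.0
t: 18.22
ee_pos: [0.62, 0.2575, 0.0968]
orientation: [3.142, -0.0, 1.467]
force: [-0.9, 0.9, -2.1]
gripper_width: 0.2
grip_force: 50.0
```

View pics/div.png

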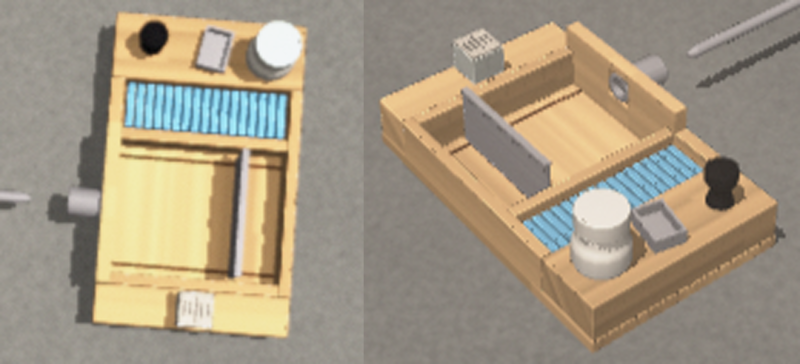

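The divider now stands deep in the bay, at about (384,233) in the top view. The rod is clear of the tube, and the rim objects and plinth are undisturbed.

Run:
```python
from fit import *
t=env.camera_model("top");D=onz(t,[(239/2.273+280,150/2.273+140),(234/2.273+280,275/2.273+140)],.062)[:,:2]
c,s=np.cos(q[2]),np.sin(q[2]);print("div face local mm",(D-q[:2])@np.array([[c,-s],[s,c]])*1000)
P=loc2w(q,[-.0875,0])[0];d=np.array([-s,c]);A=P+.192*d;B=P+.25*d
y=np.pi/2+q[2];print(P,A)
st=(*tool()[0],1.467)
plan([(st[0],st[1],.165,1.467),(*B,.165,y),(*A,.1538,y)],st)
```

```text
div face local mm [[ 53.8158 -28.8167]
 [-55.6573 -31.9092]]
[ 0.4973 -0.0731] [0.5173 0.1179]
[0.0, 0.0, -0.0682, -0.0] rows>= 2
[-0.0927, -0.0872, -0.0, 0.0004] rows>= 4
[-0.058, 0.0, 0.0112, -0.0] rows>= 2
```

```bash
python3 nudge.py '[[0,0,-0.01,0],[0,0,-0.025,0],[0,0,-0.045,0],[0,0,-0.06,0],[0,0,-0.068,0]]'
python3 nudge.py '[[-0.01,-0.01,0,0],[-0.03,-0.028,0,0],[-0.055,-0.052,0,0],[-0.08,-0.075,0,0],[-0.0927,-0.0872,0,0]]'
python3 nudge.py '[[-0.012,0,0.002,0],[-0.026,0,0.005,0],[-0.04,0,0.008,0],[-0.052,0,0.0112,0],[-0.058,0,0.0112,0]]'
python3 nudge.py '[[0,0,0,0],[0,0,0,0],[0,0,0,0],[0,0,0,0]]'
python3 - <<'E'
from h import *
s=env.get_image("scene");t=env.get_image("top");p,T=tool();tip=p+T@np.array([-.192,0,.0518]);print(p,tip)
for n in ("scene","top"): print(n,proj(env.camera_model(n),[tip,(.4973,-.0731,.072),(.4973,-.0731,.102)]))
a=cv2.resize(t[230:300,290:390],(600,420),interpolation=cv2.INTER_CUBIC)[:,:,::-1]
b=cv2.resize(s[210:280,220:320],(600,420),interpolation=cv2.INTER_CUBIC)[:,:,::-1]
cv2.imwrite("pics/pl.png",cv2.resize(np.hstack([a,b]),(800,280),interpolation=cv2.INTER_AREA));cv2.imwrite("pics/scene3.png",s[:,:,::-1])
E
```

```text
t: 18.73
ee_pos: [0.621, 0.256, 0.168]
orientation: [3.139, -0.001, 1.466]
force: [0.1, 0.3, -1.2]
gripper_width: 0.203
grip_force: 50.0
t: 19.15
ee_pos: [0.5213, 0.1701, 0.1646]
orientation: [-3.14, 0.001, 1.464]
force: [0.7, 0.2, -1.6]
gripper_width: 0.203
grip_force: 50.0
t: 19.57
ee_pos: [0.5177, 0.1133, 0.1527]
orientation: [-3.141, 0.001, 1.465]
force: [-0.4, 0.4, -1.9]
gripper_width: 0.208
grip_force: 50.0
t: 19.9
ee_pos: [0.5177, 0.1167, 0.1537]
orientation: [3.141, -0.0, 1.468]
force: [-0.2, -0.0, -1.8]
gripper_width: 0.204
grip_force: 50.0
[0.51765826 0.11650473 0.153687  ] [ 0.49793404 -0.07446349  0.1018282 ]
scene [[254.6644723  235.94737368]
 [255.68706053 247.85991924]
 [254.99703279 235.44628655]]
top [[368.58172188 275.10937506]
 [366.16877542 275.76468713]
 [367.87656451 275.46298985]]
```

View pics/pl.png

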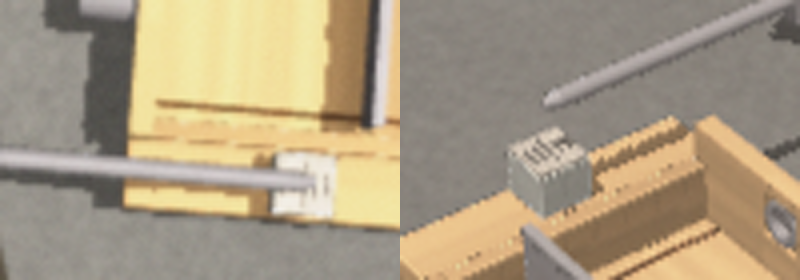

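View pics/scene3.png

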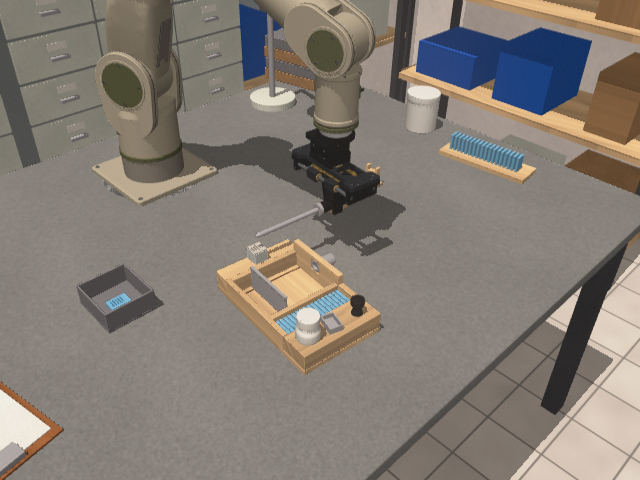

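The rod tip is at top pixel (368.3,275) against a target of (367.9,275.5). It sits about 28–30 mm above the plinth, and the cassette is in the tote.

```bash
python3 nudge.py '[[0,0,0,0],[0,0,0,0],[0,0,0,0],[0,0,0,0],[0,0,0,0]]'; python3 -c "
from rig import env
print(abs(env.sense()['qvel']).max());print(env.finish_job())"
```

```text
t: 20.42
ee_pos: [0.5176, 0.1158, 0.1536]
orientation: [-3.142, -0.0, 1.467]
force: [0.3, -0.5, -2.1]
gripper_width: 0.201
grip_force: 50.0
0.0016571521518918032
the job is handed in; nothing more can be done
None
```

The job is handed in at 20.4 s: the cassette is in the tote, the rod seated fully against the tube and set the divider before being drawn clear, and the gripper now holds it level with its tip about 3 cm above the middle of the plinth.

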